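# Return the weighed sample jars to their packing trays

## Task

One full oil jar was taken from each of the four packing trays for check-weighing, and the four jars now stand in one stack on the bench. Take the stack apart and stand each jar back, upright on the tray floor, in the empty middle place of the tray that holds jars of its own size. They are glass: never let a jar tip over, and set it down gently instead of dropping it in.

Things in the scene. Friction and masses are not known exactly. Their poses are not given: they have to be found in the camera images.
- jar_xl: Loose closed glass jar, the largest of four: a plain upright cylinder 64 mm in diameter and 78 mm tall, about 330 g, full of golden-green oil, with a white label and a flat gold lid as wide as the jar. At the start at the bottom of the stack, on the table, centred within 2 mm. Origin: centre of its underside; z up its axis.
- jar_l: Loose closed glass jar, the second largest of four: a plain upright cylinder 54 mm in diameter and 66 mm tall, about 210 g, full of golden-green oil, with a white label and a flat gold lid as wide as the jar. At the start second from the bottom, on jar_xl, centred within 2 mm. Origin: centre of its underside; z up its axis.
- jar_m: Loose closed glass jar, the second smallest of four: a plain upright cylinder 44 mm in diameter and 56 mm tall, about 125 g, full of golden-green oil, with a white label and a flat gold lid as wide as the jar. At the start third from the bottom, on jar_l, centred within 2 mm. Origin: centre of its underside; z up its axis.
- jar_s: Loose closed glass jar, the smallest of four: a plain upright cylinder 34 mm in diameter and 48 mm tall, about 70 g, full of golden-green oil, with a white label and a flat gold lid as wide as the jar. At the start on top of the stack, on jar_m, centred within 2 mm. Origin: centre of its underside; z up its axis.
- tray_xl: Fixed open cardboard tray 217 (x) by 86 mm (y), floor 3 mm thick, outer walls 3 mm thick, 15 mm tall. In a row along x, two fixed jars like jar_xl (64 x 78 mm, lids 81 mm above the table) with axes at x = +/-72 mm, and between them the empty place, 8 mm wider than jar_xl on every side, no dividers. Origin: on the table under the empty place's centre; z up; tray floor at z = 3 mm.
- tray_l: Fixed open cardboard tray 187 (x) by 76 mm (y), floor 3 mm thick, outer walls 3 mm thick, 15 mm tall. In a row along x, two fixed jars like jar_l (54 x 66 mm, lids 69 mm above the table) with axes at x = +/-62 mm, and between them the empty place, 8 mm wider than jar_l on every side, no dividers. Origin: on the table under the empty place's centre; z up; tray floor at z = 3 mm.
- tray_m: Fixed open cardboard tray 157 (x) by 66 mm (y), floor 3 mm thick, outer walls 3 mm thick, 15 mm tall. In a row along x, two fixed jars like jar_m (44 x 56 mm, lids 59 mm above the table) with axes at x = +/-52 mm, and between them the empty place, 8 mm wider than jar_m on every side, no dividers. Origin: on the table under the empty place's centre; z up; tray floor at z = 3 mm.
- tray_s: Fixed open cardboard tray 127 (x) by 56 mm (y), floor 3 mm thick, outer walls 3 mm thick, 15 mm tall. In a row along x, two fixed jars like jar_s (34 x 48 mm, lids 51 mm above the table) with axes at x = +/-42 mm, and between them the empty place, 8 mm wider than jar_s on every side, no dividers. Origin: on the table under the empty place's centre; z up; tray floor at z = 3 mm.
There are look-alikes about, which are no part of the job. What is shaped like the tray_xl but blue is not meant.

How it is judged:
By the outcome, as a careful person would: the job done as asked, in the order asked, and still so for the second after the job is handed in, with the robot touching nothing.
It also fails if it takes over 115 s, if anything falls off the work surface, if the arm or the gripper's body presses on something with over 40 N, if the wrist force passes 120 N, or if a joint passes its speed limit or range.

## Robot

A 6-joint arm with a two-finger parallel gripper is mounted at the origin on the work surface. World frame = base frame: x ahead of the robot, y to its left, z up, the work surface at z = 0. Lengths are in m, angles in rad, forces in N, time in s.
With the tool pointing down it reaches from about 0.35 to 0.8 m from the base axis. Payload 7.3 kg.
Tool frame: the origin (TCP) lies midway between the tips of the shut fingers; the grasp point (between the pads) lies bot.grasp_offset behind it (bot.grasp_offset is the distance from the TCP to the grasp point, in m); z points along the fingers, y is the line along which they close (so a half turn about z gives the same grasp; the last joint's range is limited). The gripper opens to 85 mm and grips with 20 to 120 N. Pads are 22 mm wide; open, the fingers measure 114 mm over their backs; the gripper's body (76 mm by 85 mm) begins 54 mm behind the grasp point. The pads swing forward as they close: fully open they stand 13 mm farther back than shut.
Start: joints at [-1.383, 0.342, 1.524, -0, 1.275, -0.146], TCP at [0.172, -0.496, 0.231] pointing down, gripper open.
Joint ranges: [-2.53, 2.53], [-0.77, 2.02], [0.04, 2.7], [-1, 4.14], [0.28, 2.66], [-3.11, 3.11]. Speed limits (rad/s): [2.57, 2.57, 3.14, 3.14, 3.14, 3.14].

## Interface

Orientations are given as a unit quaternion [w, x, y, z].
In Python, from station import bot gives the robot as it stands.
- The arm moves only by the tool apply_moves, never from a script. Its argument "deltas" is a list of rows, each a list of 3 entries, a list of its own where there are three numbers: the turn, a rotation vector about the tool's x, y, z in rad, then the shift along the tool's x, y, z in units of 30 mm (1.0 is 30 mm), then the closure, from 0 (fully open) to 1 (shut). A call has 1 to 8 rows; each row shifts and turns the commanded pose from where the row before left it, along the tool's axes as they then stand; what a row does not reach is not made up. A row lasts 1/8 s, in which the tool goes at most 62.5 mm and 10.7 degrees, less where a joint would pass 70% of its speed; a pose out of reach is approached as far as the arm can. A call is refused whole if a number of a shift passes 1 or a number of a turn 0.188, either way. A call with a gripper value outside its range is refused whole. The fingers move at their own pace and stop on an object; "squeeze" is the grip in N (left out, the last holds). Time passes only in rows, so rows that do not move let the fingers close. It gives the time, the measured TCP pose, the force, the opening and the grip force at its end, in the units of the state.
- bot.observe(): the state, without advancing time (a new reading comes with each control period).
- bot.read_camera(name): name is "scene" or "top" or "wrist"; returns the picture (480x640x3 uint8, red, green, blue); there is no depth.
- bot.get_calibration(name): a dict with "vertical_fov" (degrees; the focal length in pixels is half the picture's height over the tangent of half this angle, whatever the lens; pixels are square), "cx", "cy" (the principal point, pixels), "R" (3x3) and "t" (3): a world point X has camera coordinates R X + t. Camera axes: x right, y down, z forward; pixel columns grow to the right and rows downward; lengths in m; the calibration is good to about 2 mm. A picture is of the moment at which its call begins: read the wrist's pose just before it. get_calibration takes no time and is no camera call; for the wrist camera it gives the pose at the moment of the call.
- bot.job_done(): hands the job in; it is judged then, once.
The state is a dict: "t": time; "q": joint angles; "qvel": joint speeds; "joint_efforts": joint torques, N m; "tool_pos": TCP position; "eef_rot": TCP orientation; "contact_force": force on the tool from outside, world axes, zero at the start; "ft_torque": the same for the moment, N m; "width": opening from 0.0 (shut) to 1.0 (fully open); "finger_force": force on a finger pad.
Only numpy, scipy, OpenCV 4.12 (cv2) and the standard library are available. Lean on these libraries where they do the work, as an engineer would, in place of code of your own. Each camera call takes 0.05 s, during which the arm holds its last target. There are 200 camera calls.

## Working session

There is one attempt and no reset: what is moved stays moved. The work goes in short steps, Python scripts to look and compute and a tool call to move; the robot and the scene stay as the last step left them, time stands still between calls to the robot, and variables do not carry over. Pictures are saved under pics/ and viewed, at most 14 in all, crops included, and the job is handed in when it is done.

Besides the shell and the picture viewer there is one more tool, called by a JSON object that holds its "api" and its "payload", one argument or row to a line. apply_moves: Moves the arm, as the interface text tells. Its arguments: {"type":"object","properties":{"deltas":{"type":"array"},"squeeze":{"type":"number"}},"required":["deltas"]}

```bash
mkdir -p pics; ls
python3 - <<'E'
from station import bot
import cv2,numpy as np
o=bot.observe();print({k:np.round(v,3) for k,v in o.items()},bot.grasp_offset)
for n in("scene","top"):
    c=bot.get_calibration(n);print(n,{k:np.round(v,4).tolist() for k,v in c.items()})
    cv2.imwrite(f"pics/{n}0.png",bot.read_camera(n)[:,:,::-1])
E
```

```text
pics
{'t': np.float64(0.0), 'q': array([-1.383,  0.343,  1.525,  0.   ,  1.275, -0.146]), 'qvel': array([ 0.001, -0.001, -0.001, -0.   , -0.001,  0.   ]), 'joint_efforts': array([ 2.0000e-03, -4.3367e+01, -2.4601e+01,  0.0000e+00,  8.0000e-03,
       -0.0000e+00]), 'tool_pos': array([ 0.172, -0.496,  0.231]), 'eef_rot': array([-0.001,  0.986,  0.166,  0.   ]), 'contact_force': array([-0.262, -0.802,  0.266]), 'ft_torque': array([-0.017,  0.009, -0.015]), 'finger_force': np.float64(0.0), 'width': np.float64(0.998)} 0.0187
scene {'vertical_fov': 48.7347, 'cx': 318.6406, 'cy': 245.2202, 'R': [[0.5649, 0.8251, -0.0007], [0.6537, -0.4481, -0.6099], [-0.5035, 0.3441, -0.7925]], 't': [-0.2123, -0.1904, 1.5569]}
top {'vertical_fov': 48.7009, 'cx': 325.5334, 'cy': 242.4125, 'R': [[0.011, -0.9999, 0.0129], [-0.997, -0.012, -0.0769], [0.077, -0.012, -0.997]], 't': [-0.0094, 0.3935, 1.4272]}
```

View pics/scene0.png

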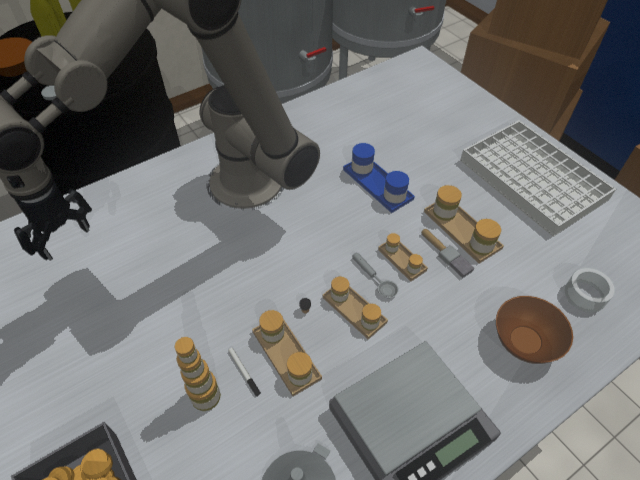

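View pics/top0.png

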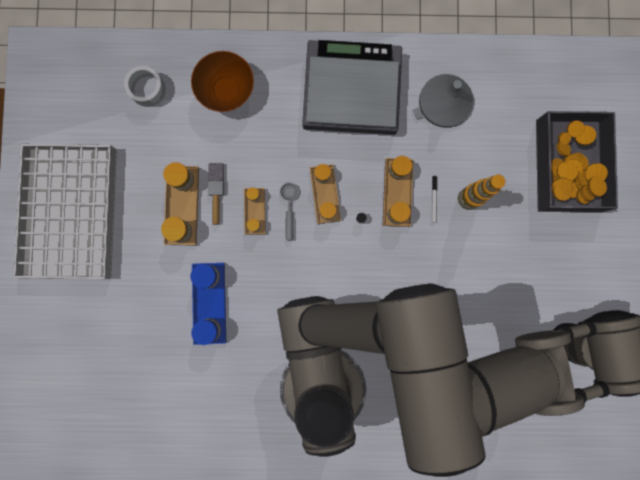

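The scene picture shows the stack at about (195,375), with the small lid at (185,347). The brown trays, from the stack outward, are at (286,352), (355,305), (402,255) and (463,224). The blue look-alike is at (378,180), and there is a bin of jars at bottom left. In the top picture the stack is at (482,190), the brown trays at (399,192), (326,195), (255,210) and (182,205), and the blue tray at (209,303).

```bash
cat > h.py <<'E'
import cv2,numpy as np
from station import bot
def cal(n):
    c=bot.get_calibration(n);f=240/np.tan(np.radians(c["vertical_fov"])/2)
    return np.array(c["R"]),np.array(c["t"]),f,c["cx"],c["cy"]
def proj(c,X):
    R,t,f,cx,cy=c;p=R@np.asarray(X,float)+t;return np.array([f*p[0]/p[2]+cx,f*p[1]/p[2]+cy])
def ray(c,uv):
    R,t,f,cx,cy=c;d=R.T@np.array([(uv[0]-cx)/f,(uv[1]-cy)/f,1.]);return -R.T@t,d/np.linalg.norm(d)
def plane(c,uv,z):
    o,d=ray(c,uv);return o+d*(z-o[2])/d[2]
def tri(cs,uvs):
    A=np.zeros((3,3));b=np.zeros(3);L=[ray(c,u) for c,u in zip(cs,uvs)]
    for o,d in L:
        P=np.eye(3)-np.outer(d,d);A+=P;b+=P@o
    X=np.linalg.solve(A,b);return X,[np.linalg.norm((np.eye(3)-np.outer(d,d))@(X-o)) for o,d in L]
E
python3 - <<'E'
from h import *
for n in("top","scene"):
    im=cv2.imread(f"pics/{n}0.png");hsv=cv2.cvtColor(im,cv2.COLOR_BGR2HSV)
    m=cv2.inRange(hsv,(10,170,140),(25,255,255))
    k,l,s,c=cv2.connectedComponentsWithStats(m)
    print(n,[(i,s[i].tolist(),c[i].round(1).tolist()) for i in range(1,k) if s[i,4]>25])
t=cv2.imread("pics/top0.png")[150:260,150:520];s=cv2.imread("pics/scene0.png")[180:415,170:510]
a=cv2.resize(t,None,fx=2.1,fy=2.1,interpolation=cv2.INTER_CUBIC);b=cv2.resize(s,None,fx=1.5,fy=1.5,interpolation=cv2.INTER_CUBIC)
w=np.zeros((a.shape[0]+b.shape[0],777,3),np.uint8);w[:a.shape[0],:a.shape[1]]=a;w[a.shape[0]:,:b.shape[1]]=b;print(w.shape);cv2.imwrite("pics/crop1.png",w)
E
```

```text
top [(1, [560, 121, 36, 24, 513], [578.7, 133.2]), (2, [553, 155, 34, 45, 862], [568.4, 176.5]), (3, [392, 157, 20, 18, 282], [401.7, 165.4]), (4, [164, 163, 23, 23, 411], [175.1, 174.0]), (5, [315, 165, 16, 15, 183], [322.3, 171.7]), (6, [585, 164, 22, 31, 473], [596.6, 177.8]), (8, [491, 175, 14, 13, 133], [497.4, 181.1]), (9, [474, 180, 9, 19, 42], [477.1, 188.8]), (11, [465, 186, 14, 20, 39], [469.3, 197.2]), (13, [246, 189, 12, 11, 103], [252.0, 193.4]), (15, [320, 202, 16, 16, 197], [327.5, 209.8]), (16, [391, 202, 19, 20, 300], [400.0, 211.2]), (17, [162, 217, 23, 24, 432], [173.1, 228.4]), (18, [247, 219, 12, 12, 115], [252.5, 224.4])]
scene []
(583, 777, 3)
```

View pics/crop1.png

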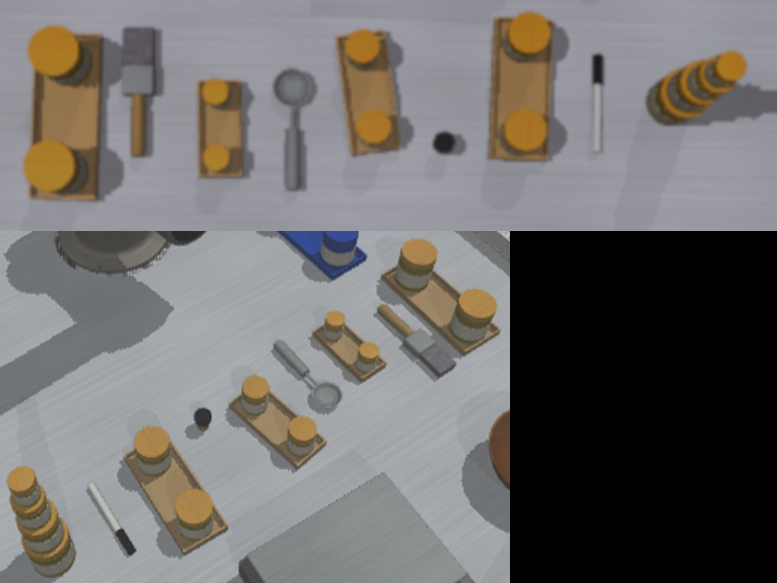

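The crop shows four brown trays, each with a jar at both ends and an empty middle, and the stack at right. From left to right in the top view they are xl (182,205), s (255,210), m (326,195) and l (399,192). The blue one at (209,303) is the look-alike and is excluded. I'll check the sizes by lid spacing.

Run:
```python
from h import *
c=cal("top")
T={"xl":(.081,(175.1,174),(173.1,228.4)),"l":(.069,(401.7,165.4),(400,211.2)),"m":(.059,(322.3,171.7),(327.5,209.8)),"s":(.051,(252,193.4),(252.5,224.4))}
for k,(z,a,b) in T.items():
    A,B=plane(c,a,z),plane(c,b,z);d=A-B;print(k,((A+B)/2).round(4),"sep",np.linalg.norm(d).round(4),"yaw",np.arctan2(d[1],d[0]).round(3))
print("stack",plane(c,(497.4,181.1),.248).round(4))
R,t,f,cx,cy=cal("wrist");print("wrist cam",(-R.T@t).round(3),R.round(3).tolist(),f,cx,cy)
```

```text
xl [0.4916 0.3911 0.081 ] sep 0.1428 yaw -0.003
l [ 0.5355 -0.2017  0.069 ] sep 0.1226 yaw -0.037
m [ 0.528  -0.0011  0.059 ] sep 0.1032 yaw 0.145
s [0.478  0.1916 0.051 ] sep 0.0832 yaw 0.038
stack [ 0.5224 -0.3975  0.248 ]
wrist cam [ 0.25  -0.469  0.373] [[0.328, -0.945, -0.003], [-0.895, -0.312, 0.318], [-0.301, -0.102, -0.948]] 330.85334208700095 317.54482317124825 240.22550874022042
```

Lid spacings of 143, 123, 103 and 83 mm match 144, 124, 104 and 84, so all four trays are identified. Next I move over the stack.

{"api": "apply_moves", "payload": {
  "deltas": [
    [[0,0,0.167],[0,0,-1],0],
    [[0,0,0.167],[0,0,-1],0],
    [[0,0,0],[1,0,-1],0],
    [[0,0,0],[1,-0.4,-1],0],
    [[0,0,0],[1,-0.4,0],0],
    [[0,0,0],[1,-0.4,0],0],
    [[0,0,0],[1,-0.4,0],0],
    [[0,0,0],[1,-0.4,0],0]
  ],
  "squeeze": 30
}}

```text
t: 1.1
tool_pos: [0.3529, -0.4354, 0.3509]
eef_rot: [-0.0, 1.0, -0.0, -0.0]
contact_force: [0.2, -0.3, 0.1]
width: 0.998
finger_force: 0.0
```

{"api": "apply_moves", "payload": {
  "deltas": [
    [[0,0,0],[1,-0.4,0],0],
    [[0,0,0],[1,-0.4,0],0],
    [[0,0,0],[1,-0.4,0],0],
    [[0,0,0],[0,0,0],0],
    [[0,0,0],[0,0,0],0]
  ]
}}

```text
t: 1.72
tool_pos: [0.4415, -0.4002, 0.3509]
eef_rot: [-0.0, 1.0, -0.0, -0.0]
contact_force: [-0.6, -0.7, -0.7]
width: 0.999
finger_force: 0.0
```

Run:
```python
from h import *
o=bot.observe();print(o["t"],o["tool_pos"],o["eef_rot"],o["q"])
np.savez("w1.npz",*cal("wrist"));cv2.imwrite("pics/w1.png",bot.read_camera("wrist")[:,:,::-1])
```

```text
1.725 [ 0.44154466 -0.40021315  0.35089156] [-1.85927988e-04  9.99999855e-01 -7.61431933e-05 -4.99173714e-04] [-8.64618104e-01  4.26435547e-01  1.07315771e+00 -5.19561577e-04
  1.64293021e+00  7.06293305e-01]
```

View pics/w1.png

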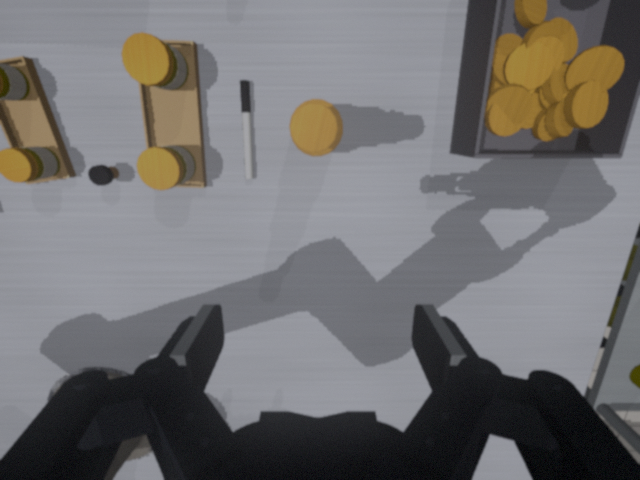

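The wrist picture shows the small lid of the stack at (316,127), and the tray_l lids at (147,60) and (161,167). I'll take a second view directly above the stack.

{"api": "apply_moves", "payload": {
  "deltas": [
    [[0,0,0],[1,0,0],0],
    [[0,0,0],[1,0,0],0],
    [[0,0,0],[0.7,0,0],0],
    [[0,0,0],[0,0,0],0],
    [[0,0,0],[0,0,0],0]
  ]
}}

```text
t: 2.4
tool_pos: [0.5219, -0.4006, 0.3514]
eef_rot: [0.0, 1.0, -0.001, -0.0]
contact_force: [0.2, -0.5, 0.2]
width: 0.998
finger_force: 0.0
```

```bash
cat >> h.py <<'E'
def lids(im,amin=300):
    hsv=cv2.cvtColor(im,cv2.COLOR_BGR2HSV);m=cv2.inRange(hsv,(10,165,120),(25,255,255))
    m=cv2.morphologyEx(m,cv2.MORPH_OPEN,np.ones((5,5),np.uint8))
    out=[]
    for q in cv2.findContours(m,cv2.RETR_EXTERNAL,cv2.CHAIN_APPROX_NONE)[0]:
        if cv2.contourArea(q)>amin:
            e=cv2.fitEllipse(cv2.convexHull(q));out.append([*e[0],*e[1],cv2.contourArea(q)])
    return np.array(out)
def snap(n):
    c=cal("wrist");im=bot.read_camera("wrist")[:,:,::-1].copy();cv2.imwrite(f"pics/{n}.png",im)
    np.savez(f"{n}.npz",*c);return c,im
def load(n):
    z=np.load(f"{n}.npz");return [z[k] for k in z.files],cv2.imread(f"pics/{n}.png")
E
python3 - <<'E'
from h import *
snap("w2")
for n in("w1","w2"):
    c,im=load(n);L=lids(im);print(n,bot.observe()["tool_pos"])
    for r in L:print(r.round(1))
E
```

```text
w1 [ 0.52189314 -0.40060337  0.35167177]
[ 592.8   78.7   51.6   72.2 2179.5]
[ 554.4   57.9   48.4   83.4 1890.5]
w2 [ 0.52189314 -0.40060337  0.35167177]
[557.7  32.6  35.9  49.  988. ]
```

View pics/w2.png

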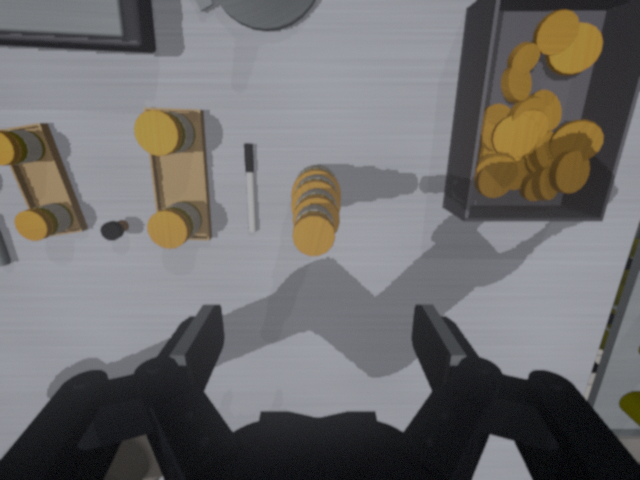

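The second view shows the small lid at (314,235) with the larger lids behind it up to (316,185), and the tray_l lids at (160,132) and (169,228).

Run:
```python
from h import *
for n,ps in(("w1",[(316,127),(147,60),(161,167),(175,115)]),("w2",[(314,235),(316,175),(160,132),(168,230),(180,170)])):
    im=load(n)[1];hsv=cv2.cvtColor(im,cv2.COLOR_BGR2HSV);print([hsv[v,u].tolist() for u,v in ps])
im=load("w2")[1];hsv=cv2.cvtColor(im,cv2.COLOR_BGR2HSV)
print("stack col",[hsv[v,315].tolist() for v in range(160,262,4)]);print("l row",[hsv[228,u].tolist() for u in range(140,215,4)])
```

```text
[[20, 138, 164], [21, 165, 161], [21, 148, 164], [18, 84, 151]]
[[19, 144, 165], [17, 46, 106], [22, 150, 167], [19, 146, 164], [17, 86, 152]]
stack col [[109, 13, 161], [110, 6, 137], [23, 67, 115], [19, 137, 160], [18, 25, 103], [19, 118, 119], [19, 137, 164], [18, 95, 118], [22, 25, 110], [17, 122, 111], [19, 141, 161], [18, 76, 107], [21, 16, 109], [19, 114, 112], [18, 139, 143], [19, 142, 165], [19, 141, 166], [19, 144, 165], [19, 141, 164], [19, 144, 165], [19, 144, 166], [19, 141, 166], [19, 140, 164], [19, 141, 161], [14, 35, 155], [120, 10, 146]]
l row [[113, 9, 119], [116, 12, 151], [20, 121, 164], [19, 143, 166], [20, 142, 167], [20, 141, 166], [20, 142, 167], [20, 146, 164], [19, 146, 166], [19, 145, 167], [19, 145, 165], [20, 145, 164], [17, 110, 95], [24, 86, 77], [19, 22, 92], [18, 78, 102], [17, 80, 112], [16, 75, 99], [130, 7, 110]]
```

```bash
sed -i 's/(10,165,120)/(10,112,138)/' h.py
python3 - <<'E'
from h import *
D={}
for n in("w1","w2"):
    c,im=load(n);L=lids(im);D[n]=(c,L)
    for r in L:print(n,r.round(1),plane(c,r[:2],.248).round(4),plane(c,r[:2],.069).round(4)) if r[0]<450 else 0
near=lambda n,p:min(D[n][1],key=lambda r:np.hypot(r[0]-p[0],r[1]-p[1]))[:2]
for k,a,b in(("stack",(316,127),(314,235)),("lA",(147,60),(160,132)),("lB",(161,167),(169,228))):
    X,e=tri([D["w1"][0],D["w2"][0]],[near("w1",a),near("w2",b)]);print(k,X.round(4),np.round(e,4))
E
```

```text
w1 [ 13.1 164.9  27.8  38.  745. ] [ 0.4994 -0.1779  0.248 ] [ 0.481  -0.0159  0.069 ]
w1 [ 157.9  168.    37.8   44.6 1278. ] [ 0.4972 -0.283   0.248 ] [ 0.4773 -0.1978  0.069 ]
w1 [ 314.   127.1   46.3   55.7 1924.5] [ 0.5254 -0.3969  0.248 ] [ 0.5261 -0.3948  0.069 ]
w1 [ 145.    58.2   43.3   53.1 1736.5] [ 0.5685 -0.2855  0.248 ] [ 0.6006 -0.202   0.069 ]
w2 [ 313.1  235.    38.8   41.3 1204. ] [ 0.5263 -0.3965  0.248 ] [ 0.4691 -0.3937  0.069 ]
w2 [ 166.9  228.9   34.3   40.4 1051. ] [ 0.5312 -0.2832  0.248 ] [ 0.4777 -0.1978  0.069 ]
w2 [ 30.6 225.1  25.2  33.9 637.5] [ 0.5344 -0.1781  0.248 ] [ 0.4831 -0.0163  0.069 ]
w2 [ 155.9  132.3   40.    48.  1456. ] [ 0.6025 -0.2858  0.248 ] [ 0.6009 -0.2023  0.069 ]
stack [ 0.5254 -0.3967  0.2453] [0.0002 0.0002]
lA [ 0.6009 -0.2015  0.0676] [0.0001 0.0001]
lB [ 0.477  -0.1968  0.0668] [0. 0.]
```

Two-view results:
- **Stack:** lid at z 0.245 (text says 0.248), centre (0.526, -0.398).
- **tray_l:** centre (0.538, -0.2005), yaw -0.038.

I'll grasp jar_s now.

{"api": "apply_moves", "payload": {
  "deltas": [
    [[0,0,0],[0.13,-0.09,0.73],0.2],
    [[0,0,0],[0,0,1],0.2],
    [[0,0,0],[0,0,1],0.2],
    [[0,0,0],[0,0,1],0.3],
    [[0,0,0],[0,0,0.6],0.4],
    [[0,0,0],[0,0,0.4],0.45],
    [[0,0,0],[0,0,0],0.5],
    [[0,0,0],[0,0,0],0.5]
  ],
  "squeeze": 30
}}

```text
t: 3.45
tool_pos: [0.5271, -0.3979, 0.2106]
eef_rot: [0.001, 1.0, -0.0, 0.001]
contact_force: [0.6, 0.5, 0.1]
width: 0.502
finger_force: 0.0
```

{"api": "apply_moves", "payload": {
  "deltas": [
    [[0,0,0],[0,0,0],0.58],
    [[0,0,0],[0,0,0],0.62],
    [[0,0,0],[0,0,0],0.7],
    [[0,0,0],[0,0,0],1],
    [[0,0,0],[0,0,0],1],
    [[0,0,0],[0,0,0],1]
  ]
}}

```text
t: 4.2
tool_pos: [0.5273, -0.3977, 0.2105]
eef_rot: [0.001, 1.0, -0.0, 0.001]
contact_force: [-0.0, -0.2, 4.9]
width: 0.393
finger_force: 30.0
```

Grip is good at 33.4 mm, but with this grip the fingertips would come within the 15 mm tray walls. I'll regrip 8 mm higher before lifting.

{"api": "apply_moves", "payload": {
  "deltas": [
    [[0,0,0],[0,0,0],0.56],
    [[0,0,0],[0,0,0],0.52],
    [[0,0,0],[0,0,-0.27],0.52],
    [[0,0,0],[0,0,0],0.58],
    [[0,0,0],[0,0,0],0.64],
    [[0,0,0],[0,0,0],1],
    [[0,0,0],[0,0,0],1],
    [[0,0,0],[0,0,0],1]
  ],
  "squeeze": 30
}}

```text
t: 5.2
tool_pos: [0.5273, -0.3977, 0.2184]
eef_rot: [0.001, 1.0, -0.0, 0.001]
contact_force: [-0.0, 1.1, 5.5]
width: 0.389
finger_force: 30.0
```

{"api": "apply_moves", "payload": {
  "deltas": [
    [[0,0,0],[0,0,-0.2],1],
    [[0,0,0],[0,0,-0.6],1],
    [[0,0,0],[0,0,-1],1],
    [[0,0,0],[0,0,-1],1]
  ]
}}

```text
t: 5.7
tool_pos: [0.5267, -0.3972, 0.3018]
eef_rot: [-0.001, 1.0, -0.0, -0.001]
contact_force: [0.3, -0.3, 0.7]
width: 0.383
finger_force: 29.9
```

Run:
```python
from h import *
print(bot.observe()["tool_pos"]);snap("w3")
cv2.imwrite("pics/sc3.png",bot.read_camera("scene")[280:430,120:320,::-1].repeat(3,0).repeat(3,1))
```

```text
[ 0.52668868 -0.39717832  0.30184359]
```

View pics/w3.png

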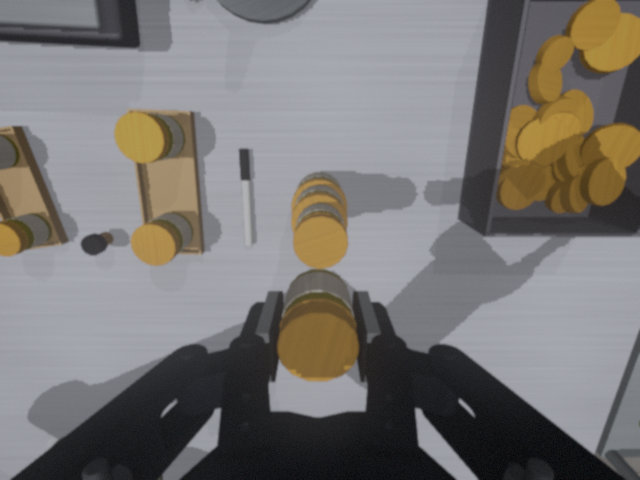

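The picture shows jar_s held upright (lid at (318,338)), the rest of the stack still standing with jar_m's lid at (320,241), and the tray_l lids at (143,138) and (158,243). I'll carry it toward tray_s and look on the way.

{"api": "apply_moves", "payload": {
  "deltas": [
    [[0,0,0],[0,-0.5,0],1],
    [[0,0,0],[-0.1,-1,0],1],
    [[0,0,0],[-0.1,-1,0],1],
    [[0,0,0],[-0.1,-1,0],1],
    [[0,0,0],[-0.1,-1,0],1],
    [[0,0,0],[-0.1,-1,0],1],
    [[0,0,0],[-0.1,-1,0],1],
    [[0,0,0],[-0.1,-1,0],1]
  ]
}}

```text
t: 6.8
tool_pos: [0.5048, -0.1701, 0.2996]
eef_rot: [-0.001, 1.0, 0.0, -0.002]
contact_force: [0.4, 0.2, -0.1]
width: 0.383
finger_force: 30.0
```

{"api": "apply_moves", "payload": {
  "deltas": [
    [[0,0,0],[-0.1,-1,0],1],
    [[0,0,0],[-0.1,-1,0],1],
    [[0,0,0],[-0.1,-1,0],1],
    [[0,0,0],[-0.1,-1,0],1],
    [[0,0,0],[-0.1,-1,0],1],
    [[0,0,0],[-0.1,-1,0],1],
    [[0,0,0],[-0.1,-1,0],1],
    [[0,0,0],[0,-0.5,0],1]
  ]
}}

```text
t: 7.8
tool_pos: [0.4836, 0.0544, 0.3002]
eef_rot: [-0.0, 1.0, 0.001, -0.001]
contact_force: [-0.1, 0.3, -0.5]
width: 0.393
finger_force: 30.0
```

{"api": "apply_moves", "payload": {
  "deltas": [
    [[0,0,0],[0,0,0],1],
    [[0,0,0],[0,0,0],1]
  ]
}}

```text
t: 8.05
tool_pos: [0.4849, 0.052, 0.3011]
eef_rot: [0.0, 1.0, -0.0, -0.0]
contact_force: [0.0, -0.0, -0.2]
width: 0.388
finger_force: 30.0
```

Run:
```python
from h import *
print(bot.observe()["tool_pos"]);snap("w4")
```

```text
[0.48494679 0.05198696 0.30108095]
```

{"api": "apply_moves", "payload": {
  "deltas": [
    [[0,0,0],[0,-0.6,0],1],
    [[0,0,-0.038],[0,-1,0],1],
    [[0,0,0],[0,-1,0],1],
    [[0,0,0],[0,-1,0],1],
    [[0,0,0],[0,-0.5,0],1],
    [[0,0,0],[0,0,0],1],
    [[0,0,0],[0,0,0],1]
  ]
}}

```text
t: 8.98
tool_pos: [0.4823, 0.1749, 0.3014]
eef_rot: [0.0, 1.0, 0.019, -0.0]
contact_force: [-0.5, -0.1, -0.6]
width: 0.386
finger_force: 30.0
```

Run:
```python
from h import *
print(bot.observe()["tool_pos"]);snap("w5")
for n in("w4","w5"):
    c,im=load(n);L=lids(im)
    for r in L:print(n,r.round(1))
```

```text
[0.48230272 0.17489813 0.30143556]
w4 [  28.1  258.    43.2   58.2 1910.5]
w4 [206.2 236.5  23.2  26.3 450. ]
w4 [366.9 205.8  33.8  37.3 943.5]
w4 [195.7 169.   26.1  30.4 592. ]
w4 [ -3.5 131.7  44.1  60.8 841.5]
w4 [ 357.5  114.2   39.5   42.8 1282. ]
w4 [ 560.5   95.1   46.4   58.6 2061.5]
w5 [ 128.9  249.    46.2   56.  1973.5]
w5 [302.5 234.   23.8  27.4 479.5]
w5 [301.5 166.1  28.2  29.  612.5]
w5 [ 472.5  117.8   37.2   44.2 1239. ]
w5 [ 109.3  118.7   56.    69.3 2960.5]
```

View pics/w5.png

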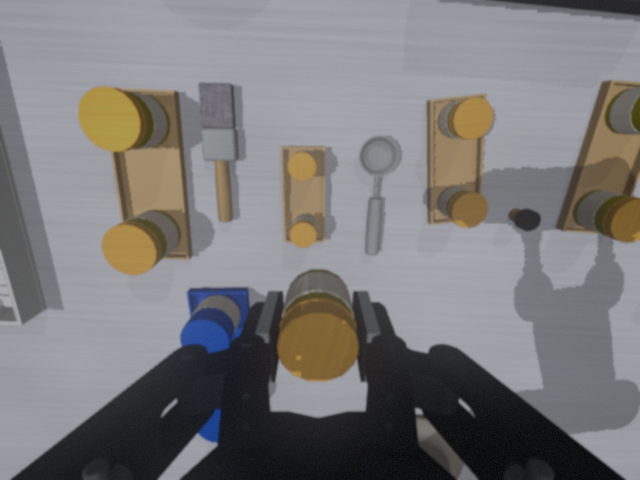

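The view shows tray_s with lids at (302,166) and (303,234), tray_xl at (112,118) and (134,246), tray_m at (471,117) and (467,209), and the blue tray at (210,325), which I am ignoring.

Run:
```python
from h import *
a,b=load("w4")[0],load("w5")[0]
for k,p,q,z in(("sA",(195.7,169),(301.5,166.1),.051),("sB",(206.2,236.5),(302.5,234),.051),("mA",(357.5,114.2),(472.5,117.8),.059),("mB",(366.9,205.8),(467,209),.059),("xlB",(28.1,258),(128.9,249),.081),("xlA",(1,131),(111,118.5),.081)):
    X,e=tri([a,b],[p,q]);print(k,X.round(4),np.round(e,4),plane(a,p,z).round(4)[:2],plane(b,q,z).round(4)[:2])
```

```text
sA [0.523  0.196  0.0483] [0. 0.] [0.5232 0.195 ] [0.5233 0.1959]
sB [0.4393 0.193  0.0475] [0. 0.] [0.4404 0.1917] [0.4404 0.1928]
mA [0.5829 0.009  0.0562] [0.0001 0.0001] [0.5827 0.0093] [0.5829 0.0103]
mB [ 0.479  -0.0073  0.0482] [0.0002 0.0002] [ 0.4812 -0.0057] [ 0.4815 -0.0022]
xlB [0.4235 0.3943 0.0805] [0.0002 0.0002] [0.4235 0.3939] [0.4239 0.394 ]
xlA [0.5664 0.4087 0.0521] [0.001 0.001] [0.5656 0.3823] [0.5672 0.3918]
```

{"api": "apply_moves", "payload": {
  "deltas": [
    [[0,0,0],[0.02,-0.6,0],1],
    [[0,0,0],[0,0,1],1],
    [[0,0,0],[0,0,1],1],
    [[0,0,0],[0,0,1],1],
    [[0,0,0],[0,0,1],1],
    [[0,0,0],[0,0,1],1],
    [[0,0,0],[0,0,1],1],
    [[0,0,0],[0,0,0.8],1]
  ]
}}

```text
t: 10.02
tool_pos: [0.482, 0.1941, 0.0963]
eef_rot: [-0.0, 1.0, 0.019, -0.0]
contact_force: [0.6, -0.6, -1.1]
width: 0.387
finger_force: 30.1
```

{"api": "apply_moves", "payload": {
  "deltas": [
    [[0,0,0],[0,0,0.6],1],
    [[0,0,0],[0,0,0.5],1],
    [[0,0,0],[0,0,0.5],1],
    [[0,0,0],[0,0,0],1],
    [[0,0,0],[0,0,0],1]
  ]
}}

```text
t: 10.65
tool_pos: [0.4825, 0.1937, 0.0499]
eef_rot: [-0.0, 1.0, 0.019, 0.0]
contact_force: [0.8, -0.0, -0.5]
width: 0.39
finger_force: 30.0
```

{"api": "apply_moves", "payload": {
  "deltas": [
    [[0,0,0],[0,0,0.4],1],
    [[0,0,0],[0,0,0.3],1],
    [[0,0,0],[0,0,0.12],1],
    [[0,0,0],[0,0,0.06],1],
    [[0,0,0],[0,0,0.03],1],
    [[0,0,0],[0,0,0],1],
    [[0,0,0],[0,0,0],1]
  ]
}}

```text
t: 11.52
tool_pos: [0.4823, 0.1936, 0.0224]
eef_rot: [-0.0, 1.0, 0.019, 0.0]
contact_force: [0.9, 0.2, -0.3]
width: 0.384
finger_force: 30.0
```

{"api": "apply_moves", "payload": {
  "deltas": [
    [[0,0,0],[0,0,0.03],1],
    [[0,0,0],[0,0,0.03],1],
    [[0,0,0],[0,0,0],1]
  ]
}}

```text
t: 11.9
tool_pos: [0.4823, 0.1936, 0.0214]
eef_rot: [-0.0, 1.0, 0.019, 0.0]
contact_force: [-3.2, -1.3, 9.1]
width: 0.389
finger_force: 31.0
```

Contact at 9 N. I'll release and rise.

{"api": "apply_moves", "payload": {
  "deltas": [
    [[0,0,0],[0,0,-0.02],0.6],
    [[0,0,0],[0,0,0],0.54],
    [[0,0,0],[0,0,0],0.46],
    [[0,0,0],[0,0,0],0.4],
    [[0,0,0],[0,0,0],0.4],
    [[0,0,0],[0,0,-0.5],0.4],
    [[0,0,0],[0,0,-1],0.4],
    [[0,0,0],[0,0,-1],0.4]
  ]
}}

```text
t: 12.9
tool_pos: [0.4822, 0.1936, 0.0977]
eef_rot: [-0.0, 1.0, 0.019, 0.0]
contact_force: [0.1, 0.7, 0.5]
width: 0.6
finger_force: 0.0
```

{"api": "apply_moves", "payload": {
  "deltas": [
    [[0,0,0],[0,0,-1],0.2],
    [[0,0,0],[0,0,-1],0],
    [[0,0,0],[0,0,-1],0],
    [[0,0,0],[0,0,-1],0],
    [[0,0,0],[0,0,-1],0],
    [[0,0,0],[0,0,-1],0],
    [[0,0,0],[0,0,-1],0],
    [[0,0,0],[0,0,0],0]
  ]
}}

```text
t: 13.9
tool_pos: [0.4828, 0.1938, 0.3093]
eef_rot: [-0.001, 1.0, 0.019, 0.003]
contact_force: [-0.2, 0.6, -0.3]
width: 1.001
finger_force: 0.0
```

Run:
```python
from h import *
print(bot.observe()["tool_pos"]);c,im=snap("w6")
for r in lids(im):print(r.round(1),plane(c,r[:2],.051).round(4))
```

```text
[0.48279178 0.1937869  0.30927784]
[ 148.7  248.8   45.3   54.4 1877.5] [0.4123 0.4102 0.051 ]
[318.1 234.6  22.8  25.8 431. ] [0.44   0.1927 0.051 ]
[317.6 203.   25.9  27.4 515. ] [0.4806 0.1949 0.051 ]
[317.8 167.8  27.8  28.2 584. ] [0.5232 0.1962 0.051 ]
[ 486.3  121.    35.5   42.6 1137.5] [0.5829 0.0063 0.051 ]
[ 132.6  121.4   54.9   66.  2775.5] [0.5671 0.4097 0.051 ]
```

View pics/w6.png

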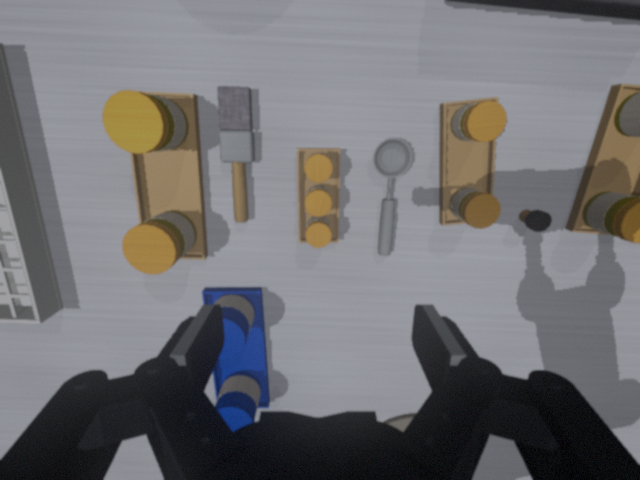

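jar_s stands in the tray_s middle: lids at (318,168), (318,203) and (318,235), with the middle one 1 mm off the midpoint. Back to the stack for jar_m.

{"api": "apply_moves", "payload": {
  "deltas": [
    [[0,0,0.038],[0,0.5,0],0],
    [[0,0,0],[0.1,1,0],0],
    [[0,0,0],[0.1,1,0],0],
    [[0,0,0],[0.1,1,0],0],
    [[0,0,0],[0.1,1,0],0],
    [[0,0,0],[0.1,1,0],0],
    [[0,0,0],[0.1,1,0],0],
    [[0,0,0],[0.1,1,0],0]
  ]
}}

```text
t: 14.95
tool_pos: [0.5028, -0.0332, 0.3049]
eef_rot: [-0.0, 1.0, -0.001, -0.001]
contact_force: [-0.5, 0.3, -0.4]
width: 1.003
finger_force: 0.0
```

{"api": "apply_moves", "payload": {
  "deltas": [
    [[0,0,0],[0.1,1,0],0],
    [[0,0,0],[0.1,1,0],0],
    [[0,0,0],[0.1,1,0],0],
    [[0,0,0],[0.1,1,0],0],
    [[0,0,0],[0.1,1,0],0],
    [[0,0,0],[0.1,1,0],0],
    [[0,0,0],[0.1,1,0],0],
    [[0,0,0],[0.1,1,0],0]
  ]
}}

```text
t: 15.95
tool_pos: [0.5265, -0.273, 0.3047]
eef_rot: [-0.001, 1.0, -0.001, -0.001]
contact_force: [0.5, -0.8, 0.0]
width: 0.997
finger_force: 0.0
```

{"api": "apply_moves", "payload": {
  "deltas": [
    [[0,0,0],[0,1,0],0],
    [[0,0,0],[0,1,0],0],
    [[0,0,0],[0,1,0],0],
    [[0,0,0],[0,1,0],0],
    [[0,0,0],[0,0.3,0],0],
    [[0,0,0],[0,0,0],0],
    [[0,0,0],[0,0,0],0]
  ]
}}

```text
t: 16.82
tool_pos: [0.5276, -0.3994, 0.3061]
eef_rot: [-0.0, 1.0, 0.0, -0.0]
contact_force: [-0.2, -0.3, 0.2]
width: 1.0
finger_force: 0.0
```

Run:
```python
from h import *
o=bot.observe();print(o["tool_pos"],o["eef_rot"]);c,im=snap("w7")
for r in lids(im):
    if r[0]<450:print(r.round(1),plane(c,r[:2],.2).round(4))
c3,i3=load("w3");L=lids(i3)
for r in L:
    if 290<r[0]<350:print("w3",r.round(1),plane(c3,r[:2],.2).round(4))
for n,q in(("w6",(487,121)),("w6",(481,209)),):print(plane(load(n)[0],q,.059).round(4))
for n,q in(("w6",(136,121)),("w6",(152,246)),):print(plane(load(n)[0],q,.081).round(4))
```

```text
[ 0.52762092 -0.39944218  0.30606659] [-2.20885033e-04  9.99999958e-01  1.69563908e-04 -7.59838472e-05]
[ 152.7  243.9   37.6   44.5 1266.5] [ 0.5235 -0.2674  0.2   ]
[  3.3 239.2  27.1  37.1 472.5] [ 0.5273 -0.1494  0.2   ]
[ 316.4  240.9   50.    52.1 1872. ] [ 0.5262 -0.3978  0.2   ]
[ 139.1  137.9   44.5   53.5 1802. ] [ 0.6042 -0.2705  0.2   ]
w3 [ 319.7  241.1   51.3   54.3 2103.5] [ 0.5264 -0.398   0.2   ]
w3 [311.7 206.2  20.7  44.6 305. ] [ 0.5542 -0.3919  0.2   ]
[0.5826 0.0093 0.059 ]
[ 0.4826 -0.0033  0.059 ]
[0.5675 0.3902 0.081 ]
[0.4274 0.3899 0.081 ]
```

{"api": "apply_moves", "payload": {
  "deltas": [
    [[0,0,0],[0,0,0.73],0.15],
    [[0,0,0],[0,0,1],0.2],
    [[0,0,0],[0,0,1],0.2],
    [[0,0,0],[0,0,1],0.3],
    [[0,0,0],[0,0,0.6],0.35],
    [[0,0,0],[0,0,0.4],0.38],
    [[0,0,0],[0,0,0],0.4],
    [[0,0,0],[0,0,0],0.43]
  ],
  "squeeze": 35
}}

```text
t: 17.88
tool_pos: [0.5281, -0.4006, 0.1652]
eef_rot: [0.001, 1.0, 0.0, 0.001]
contact_force: [0.2, 0.4, -0.3]
width: 0.572
finger_force: 0.0
```

{"api": "apply_moves", "payload": {
  "deltas": [
    [[0,0,0],[0,0,0],0.46],
    [[0,0,0],[0,0,0],0.5],
    [[0,0,0],[0,0,0],0.6],
    [[0,0,0],[0,0,0],1],
    [[0,0,0],[0,0,0],1],
    [[0,0,0],[0,0,0],1]
  ]
}}

```text
t: 18.62
tool_pos: [0.528, -0.4007, 0.1653]
eef_rot: [0.001, 1.0, -0.0, 0.001]
contact_force: [0.5, 0.7, 6.8]
width: 0.505
finger_force: 34.9
```

{"api": "apply_moves", "payload": {
  "deltas": [
    [[0,0,0],[0,0,-0.2],1],
    [[0,0,0],[0,0,-0.6],1],
    [[0,0,0],[0,0,-1],1],
    [[0,0,0],[0,0,-1],1],
    [[0,0,0],[0,-0.5,-0.2],1],
    [[0,0,0],[0,-1,0],1],
    [[0,0,0],[0,-1,0],1],
    [[0,0,0],[0,-1,0],1]
  ]
}}

```text
t: 19.62
tool_pos: [0.5269, -0.2932, 0.2525]
eef_rot: [-0.001, 1.0, 0.0, -0.001]
contact_force: [-0.5, 0.6, -1.0]
width: 0.504
finger_force: 35.9
```

{"api": "apply_moves", "payload": {
  "deltas": [
    [[0,0,0],[0,-1,0],1],
    [[0,0,0],[0,-1,0],1],
    [[0,0,0],[0,-1,0],1],
    [[0,0,0],[0,-1,0],1],
    [[0,0,0],[0,-1,0],1],
    [[0,0,0],[0,-1,0],1],
    [[0,0,0],[0,-1,0],1],
    [[0,0,0],[0,-1,0],1]
  ]
}}

```text
t: 20.62
tool_pos: [0.5264, -0.0535, 0.2527]
eef_rot: [-0.0, 1.0, 0.0, -0.001]
contact_force: [0.2, -0.4, -1.2]
width: 0.498
finger_force: 35.9
```

{"api": "apply_moves", "payload": {
  "deltas": [
    [[0,0,0],[0.1,-1,0],1],
    [[0,0,0],[0,-0.9,0],1],
    [[0,0,-0.147],[0,0,0],1],
    [[0,0,0],[0,0,0],1],
    [[0,0,0],[0,0,0],1]
  ]
}}

```text
t: 21.25
tool_pos: [0.5301, 0.0017, 0.2534]
eef_rot: [-0.0, 0.997, 0.072, -0.001]
contact_force: [-0.5, 0.3, -1.6]
width: 0.508
finger_force: 36.0
```

Run:
```python
from h import *
o=bot.observe();print(o["tool_pos"],o["eef_rot"]);c,im=snap("w8")
for r in lids(im):print(r.round(1),plane(c,r[:2],.059).round(4),plane(c,r[:2],.144).round(4))
```

```text
[0.53008365 0.00168845 0.25342758] [-8.67888001e-05  9.97406541e-01  7.19707817e-02 -6.25881296e-04]
[319.  316.8  11.5  44.1 308.5] [ 0.4066 -0.0172  0.059 ] [ 0.4585 -0.0093  0.144 ]
[ 487.   287.4   39.5   43.3 1218. ] [ 0.4717 -0.1991  0.059 ] [ 0.5072 -0.1454  0.144 ]
[140.2 263.7  24.5  29.4 531. ] [0.4443 0.1875 0.059 ] [0.4867 0.1437 0.144 ]
[318.5 254.6  30.4  39.4 661.5] [ 0.4835 -0.0053  0.059 ] [ 5.16e-01 -5.00e-04  1.44e-01]
[137.5 229.3  26.6  31.7 624. ] [0.4841 0.1892 0.059 ] [0.5165 0.145  0.144 ]
[135.1 191.1  28.4  33.8 715. ] [0.5252 0.1905 0.059 ] [0.5472 0.146  0.144 ]
[ 533.4  173.2   48.1   59.4 2093.5] [ 0.6013 -0.2063  0.059 ] [ 0.604  -0.1507  0.144 ]
[ 318.7  159.9   43.5   44.8 1486. ] [0.5831 0.009  0.059 ] [0.5905 0.0102 0.144 ]
```

View pics/w8.png

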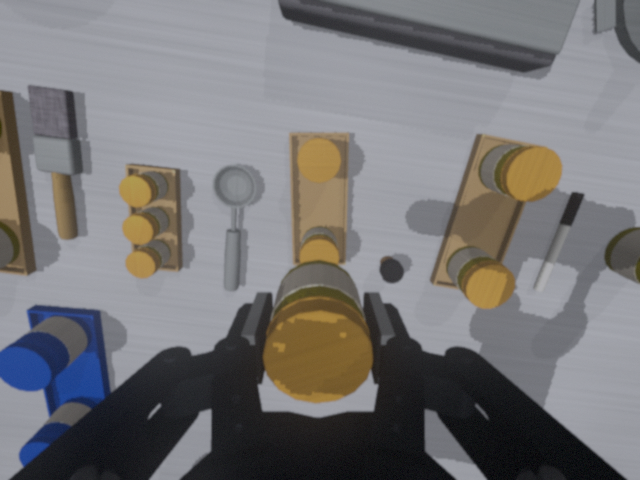

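tray_m is directly below: lids at (319,160) and (319,255), jar_m held at (318,345). The previous trays are unchanged, with tray_s full at (142,225). I'll lower jar_m.

{"api": "apply_moves", "payload": {
  "deltas": [
    [[0,0,0],[0.1,0.03,0.6],1],
    [[0,0,0],[0,0,1],1],
    [[0,0,0],[0,0,1],1],
    [[0,0,0],[0,0,1],1],
    [[0,0,0],[0,0,1],1],
    [[0,0,0],[0,0,1],1],
    [[0,0,0],[0,0,0.7],1],
    [[0,0,0],[0,0,0.5],1]
  ]
}}

```text
t: 22.3
tool_pos: [0.5334, 0.0008, 0.049]
eef_rot: [-0.0, 0.997, 0.072, -0.0]
contact_force: [0.6, 0.2, -1.2]
width: 0.507
finger_force: 36.0
```

{"api": "apply_moves", "payload": {
  "deltas": [
    [[0,0,0],[0,0,0.4],1],
    [[0,0,0],[0,0,0.2],1],
    [[0,0,0],[0,0,0.12],1],
    [[0,0,0],[0,0,0.05],1],
    [[0,0,0],[0,0,0],1],
    [[0,0,0],[0,0,0],1]
  ]
}}

```text
t: 23.05
tool_pos: [0.534, 0.0011, 0.0273]
eef_rot: [0.0, 0.997, 0.073, 0.0]
contact_force: [-0.2, 0.5, -1.1]
width: 0.504
finger_force: 36.0
```

{"api": "apply_moves", "payload": {
  "deltas": [
    [[0,0,0],[0,0,0.04],1],
    [[0,0,0],[0,0,0.03],1],
    [[0,0,0],[0,0,0.03],1],
    [[0,0,0],[0,0,0.02],1],
    [[0,0,0],[0,0,0],1]
  ]
}}

```text
t: 23.68
tool_pos: [0.5338, 0.0011, 0.0243]
eef_rot: [0.0, 0.997, 0.073, 0.0]
contact_force: [-3.6, 0.8, 8.0]
width: 0.503
finger_force: 36.8
```

{"api": "apply_moves", "payload": {
  "deltas": [
    [[0,0,0],[0,0,-0.02],0.49],
    [[0,0,0],[0,0,0],0.43],
    [[0,0,0],[0,0,0],0.36],
    [[0,0,0],[0,0,0],0.3],
    [[0,0,0],[0,0,0],0.3],
    [[0,0,0],[0,0,-0.5],0.3],
    [[0,0,0],[0,0,-1],0.3],
    [[0,0,0],[0,0,-1],0.3]
  ]
}}

```text
t: 24.68
tool_pos: [0.5338, 0.0011, 0.1007]
eef_rot: [0.0, 0.997, 0.073, 0.0]
contact_force: [0.7, -0.1, -0.9]
width: 0.702
finger_force: 0.0
```

{"api": "apply_moves", "payload": {
  "deltas": [
    [[0,0,0],[0,0,-1],0.1],
    [[0,0,0],[0,0,-1],0],
    [[0,0,0],[0,0,-1],0],
    [[0,0,0],[0,0,-1],0],
    [[0,0,0.147],[0,0,-1],0],
    [[0,0,0],[0,0.5,0],0],
    [[0,0,0],[-0.1,1,0],0],
    [[0,0,0],[-0.1,1,0],0]
  ]
}}

```text
t: 25.68
tool_pos: [0.527, -0.075, 0.2485]
eef_rot: [0.0, 1.0, 0.001, -0.001]
contact_force: [0.5, 0.8, -0.4]
width: 0.999
finger_force: 0.0
```

{"api": "apply_moves", "payload": {
  "deltas": [
    [[0,0,0],[0,1,0],0],
    [[0,0,0],[0,1,0],0],
    [[0,0,0],[0,1,0],0],
    [[0,0,0],[0,1,0],0],
    [[0,0,0],[0,1,0],0],
    [[0,0,0],[0,1,0],0],
    [[0,0,0],[0,1,0],0],
    [[0,0,0],[0,1,0],0]
  ]
}}

```text
t: 26.68
tool_pos: [0.5268, -0.3152, 0.2483]
eef_rot: [-0.0, 1.0, 0.001, -0.001]
contact_force: [0.3, -0.2, 0.1]
width: 0.999
finger_force: 0.0
```

{"api": "apply_moves", "payload": {
  "deltas": [
    [[0,0,0],[0,1,0],0],
    [[0,0,0],[0,1,0],0],
    [[0,0,0],[0,0.8,0],0],
    [[0,0,0],[0,0,0],0],
    [[0,0,0],[0,0,0],0]
  ]
}}

```text
t: 27.3
tool_pos: [0.5273, -0.3973, 0.2485]
eef_rot: [-0.001, 1.0, 0.0, -0.0]
contact_force: [0.3, -0.3, 0.2]
width: 1.0
finger_force: 0.0
```

Run:
```python
from h import *
o=bot.observe();print(o["tool_pos"],o["eef_rot"]);c,im=snap("w9")
for r in lids(im):
    if r[0]<450:print(r.round(1),plane(c,r[:2],.144).round(4),plane(c,r[:2],.059).round(4))
```

```text
[ 0.52726371 -0.39734732  0.24849939] [-5.62599967e-04  9.99999724e-01  2.43295549e-04 -4.20499912e-04]
[ 128.9  261.5   42.5   52.3 1685.5] [ 0.5086 -0.2445  0.144 ] [ 0.4736 -0.1919  0.059 ]
[ 318.3  239.5   62.7   65.3 2785.5] [ 0.5275 -0.3971  0.144 ] [ 0.4991 -0.3971  0.059 ]
[ 109.7  138.8   51.8   63.7 2516.5] [ 0.6032 -0.2479  0.144 ] [ 0.6007 -0.1966  0.059 ]
```

View pics/w9.png

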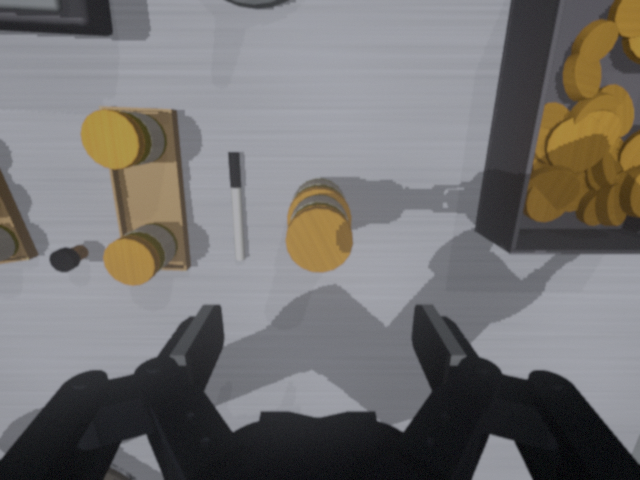

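Seen from above, jar_l's lid is at (319,238), centred at (0.5275, -0.397). The tray_l lids are at (113,138) and (133,259). I'll grasp it.

{"api": "apply_moves", "payload": {
  "deltas": [
    [[0,0,0],[0,0,0.82],0],
    [[0,0,0],[0,0,1],0],
    [[0,0,0],[0,0,1],0],
    [[0,0,0],[0,0,1],0.1],
    [[0,0,0],[0,0,0.6],0.2],
    [[0,0,0],[0,0,0.4],0.25],
    [[0,0,0],[0,0,0],0.28],
    [[0,0,0],[0,0,0],0.31]
  ],
  "squeeze": 45
}}

```text
t: 28.35
tool_pos: [0.5282, -0.3983, 0.1056]
eef_rot: [0.001, 1.0, -0.0, 0.001]
contact_force: [-0.7, 0.1, 0.2]
width: 0.69
finger_force: 0.0
```

{"api": "apply_moves", "payload": {
  "deltas": [
    [[0,0,0],[0,0,0],0.34],
    [[0,0,0],[0,0,0],0.38],
    [[0,0,0],[0,0,0],0.5],
    [[0,0,0],[0,0,0],1],
    [[0,0,0],[0,0,0],1],
    [[0,0,0],[0,0,0],1]
  ]
}}

```text
t: 29.1
tool_pos: [0.5281, -0.3984, 0.1056]
eef_rot: [0.001, 1.0, -0.0, 0.001]
contact_force: [-0.8, -0.2, 6.2]
width: 0.623
finger_force: 46.9
```

{"api": "apply_moves", "payload": {
  "deltas": [
    [[0,0,0],[0,0,-0.2],1],
    [[0,0,0],[0,0,-0.6],1],
    [[0,0,0],[0,0,-1],1],
    [[0,0,0],[0,0,-1],1],
    [[0,0,0],[0,0,-0.6],1],
    [[0,0,0],[0,-0.6,0],1],
    [[0,0,0],[0.1,-1,0],1],
    [[0,0,0],[0.1,-1,0],1]
  ]
}}

```text
t: 30.1
tool_pos: [0.5337, -0.3192, 0.2073]
eef_rot: [0.0, 1.0, -0.0, 0.0]
contact_force: [0.5, 0.1, -2.1]
width: 0.624
finger_force: 47.8
```

{"api": "apply_moves", "payload": {
  "deltas": [
    [[0,0,0],[0.1,-1,0],1],
    [[0,0,0],[0.1,-1,0],1],
    [[0,0,0],[0,-1,0],1],
    [[0,0,0.036],[0,-0.7,0],1],
    [[0,0,0],[0,-0.3,0],1],
    [[0,0,0],[0,0,0],1],
    [[0,0,0],[0,0,0],1]
  ]
}}

```text
t: 30.98
tool_pos: [0.5401, -0.2008, 0.2065]
eef_rot: [0.0, 1.0, -0.018, 0.0]
contact_force: [-0.7, -1.3, -1.8]
width: 0.62
finger_force: 47.9
```

Run:
```python
from h import *
o=bot.observe();print(o["tool_pos"],o["eef_rot"]);c,im=snap("w10")
for r in lids(im):print(r.round(1),plane(c,r[:2],.069).round(4),plane(c,r[:2],.059).round(4))
```

```text
[ 0.54008285 -0.20076129  0.20654175] [ 2.80523173e-04  9.99833453e-01 -1.82476298e-02  1.02927668e-04]
[ 312.7  391.7   46.1  107.3 1814. ] [ 0.3603 -0.1885  0.069 ] [ 0.3509 -0.1879  0.059 ]
[312.9 310.1  15.9  68.  676.5] [ 0.4581 -0.1926  0.069 ] [ 0.4522 -0.1922  0.059 ]
[ 122.3  290.1   36.3   45.2 1245.5] [ 0.4859 -0.0143  0.069 ] [ 0.481  -0.0075  0.059 ]
[543.8 265.   13.6  35.9 337. ] [ 0.4974 -0.4057  0.069 ] [ 0.4929 -0.4129  0.059 ]
[ 101.9  241.4   39.6   49.6 1479.5] [ 0.5345 -0.0068  0.069 ] [5.314e-01 2.000e-04 5.900e-02]
[  79.   185.7   42.8   54.3 1763. ] [5.846e-01 5.000e-04 6.900e-02] [0.5832 0.0077 0.059 ]
[ 317.   156.8   65.1   66.8 3336.5] [ 0.6011 -0.2018  0.069 ] [ 0.6004 -0.2017  0.059 ]
```

View pics/w10.png

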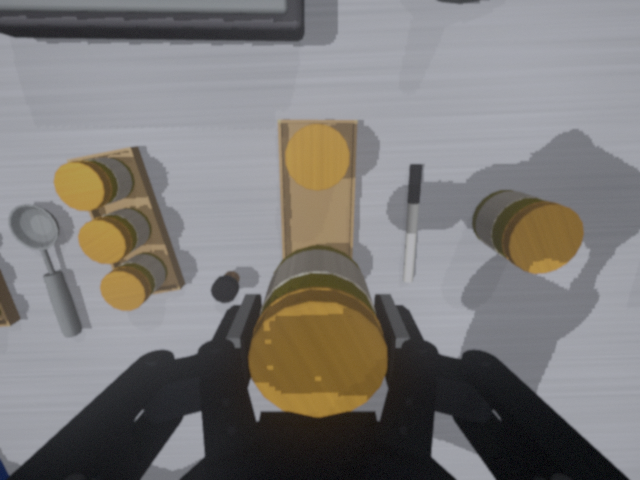

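jar_m stands centred in tray_m, lids at (79,186), (102,241) and (122,290). jar_l is centred over tray_l, with the far lid at (317,157) in line with the tool. I'll lower it.

{"api": "apply_moves", "payload": {
  "deltas": [
    [[0,0,0],[0,0,0.6],1],
    [[0,0,0],[0,0,1],1],
    [[0,0,0],[0,0,1],1],
    [[0,0,0],[0,0,1],1],
    [[0,0,0],[0,0,0.8],1],
    [[0,0,0],[0,0,0.6],1],
    [[0,0,0],[0,0,0.4],1],
    [[0,0,0],[0,0,0.2],1]
  ]
}}

```text
t: 32.02
tool_pos: [0.54, -0.2003, 0.0378]
eef_rot: [-0.0, 1.0, -0.018, -0.0]
contact_force: [0.2, -0.4, -2.0]
width: 0.617
finger_force: 47.9
```

{"api": "apply_moves", "payload": {
  "deltas": [
    [[0,0,0],[0,0,0.1],1],
    [[0,0,0],[0,0,0.03],1],
    [[0,0,0],[0,0,0],1],
    [[0,0,0],[0,0,0],1]
  ]
}}

```text
t: 32.52
tool_pos: [0.5403, -0.2, 0.0349]
eef_rot: [0.0, 1.0, -0.018, 0.0]
contact_force: [-0.8, -0.1, -2.5]
width: 0.621
finger_force: 47.9
```

{"api": "apply_moves", "payload": {
  "deltas": [
    [[0,0,0],[0,0,0.05],1],
    [[0,0,0],[0,0,0.04],1],
    [[0,0,0],[0,0,0.03],1],
    [[0,0,0],[0,0,0.03],1],
    [[0,0,0],[0,0,0],1]
  ]
}}

```text
t: 33.15
tool_pos: [0.54, -0.1999, 0.0306]
eef_rot: [0.0, 1.0, -0.018, 0.0]
contact_force: [-2.5, 0.7, 5.5]
width: 0.62
finger_force: 48.5
```

{"api": "apply_moves", "payload": {
  "deltas": [
    [[0,0,0],[0,0,-0.02],0.36],
    [[0,0,0],[0,0,0],0.3],
    [[0,0,0],[0,0,0],0.22],
    [[0,0,0],[0,0,0],0.15],
    [[0,0,0],[0,0,0],0.15],
    [[0,0,0],[0,0,-0.5],0.15],
    [[0,0,0],[0,0,-1],0.1],
    [[0,0,0],[0,0,-1],0]
  ]
}}

```text
t: 34.15
tool_pos: [0.5402, -0.2, 0.1074]
eef_rot: [0.0, 1.0, -0.018, 0.0]
contact_force: [0.9, -0.6, 0.2]
width: 1.004
finger_force: 0.0
```

{"api": "apply_moves", "payload": {
  "deltas": [
    [[0,0,0],[0,0,-1],0],
    [[0,0,0],[0,0,-1],0],
    [[0,0,-0.036],[0,0,-0.8],0],
    [[0,0,0],[-0.1,1,0],0],
    [[0,0,0],[-0.1,1,0],0],
    [[0,0,0],[-0.1,1,0],0],
    [[0,0,0],[-0.1,1,0],0],
    [[0,0,0],[0,1,0],0]
  ]
}}

```text
t: 35.15
tool_pos: [0.5278, -0.3509, 0.191]
eef_rot: [0.0, 1.0, -0.0, 0.0]
contact_force: [0.2, -0.7, -0.2]
width: 1.003
finger_force: 0.0
```

{"api": "apply_moves", "payload": {
  "deltas": [
    [[0,0,0],[0,1,0],0],
    [[0,0,0],[0,0.6,0],0],
    [[0,0,0],[0,0,0],0],
    [[0,0,0],[0,0,0],0]
  ]
}}

```text
t: 35.65
tool_pos: [0.5281, -0.3969, 0.1898]
eef_rot: [-0.0, 1.0, 0.0, -0.0]
contact_force: [1.1, -0.4, -0.4]
width: 0.997
finger_force: 0.0
```

Run:
```python
from h import *
o=bot.observe();print(o["tool_pos"],o["eef_rot"]);c,im=snap("w11")
for r in lids(im):
    if r[0]<450:print(r.round(1),plane(c,r[:2],.078).round(4),plane(c,r[:2],.069).round(4))
```

```text
[ 0.52812885 -0.39688649  0.18982472] [-2.33827173e-04  9.99999954e-01  1.92793558e-04 -2.70951813e-05]
[  93.3  287.7   48.8   63.4 2349.5] [ 0.4824 -0.2048  0.078 ] [ 0.4778 -0.198   0.069 ]
[ 319.2  238.9   72.7   75.6 3837. ] [ 0.5265 -0.3974  0.078 ] [ 0.5235 -0.3974  0.069 ]
[  79.8  221.1   54.9   69.9 2940. ] [ 0.5412 -0.2068  0.078 ] [ 0.5387 -0.2     0.069 ]
[  64.7  142.3   61.8   78.9 3733.5] [ 0.6014 -0.2093  0.078 ] [ 0.6011 -0.2027  0.069 ]
```

View pics/w11.png

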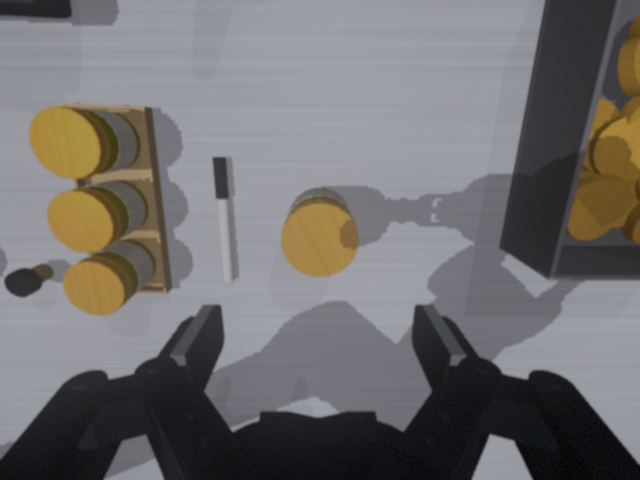

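jar_l stands centred in tray_l, lids at (65,142), (80,221) and (93,288). jar_xl's lid is at (319,238), centred at (0.527, -0.397). I'll grasp it.

{"api": "apply_moves", "payload": {
  "deltas": [
    [[0,0,0],[0,0.02,0.63],0],
    [[0,0,0],[0,0,1],0],
    [[0,0,0],[0,0,1],0],
    [[0,0,0],[0,0,1],0],
    [[0,0,0],[0,0,0.8],0],
    [[0,0,0],[0,0,0.5],0],
    [[0,0,0],[0,0,0.3],0.1],
    [[0,0,0],[0,0,0],0.15]
  ],
  "squeeze": 60
}}

```text
t: 36.7
tool_pos: [0.5281, -0.3983, 0.0327]
eef_rot: [-0.0, 1.0, 0.0, -0.0]
contact_force: [0.4, -0.8, 0.6]
width: 0.851
finger_force: 0.0
```

{"api": "apply_moves", "payload": {
  "deltas": [
    [[0,0,0],[0,0,0],0.19],
    [[0,0,0],[0,0,0],0.23],
    [[0,0,0],[0,0,0],0.27],
    [[0,0,0],[0,0,0],0.5],
    [[0,0,0],[0,0,0],1],
    [[0,0,0],[0,0,0],1],
    [[0,0,0],[0,0,0],1]
  ]
}}

```text
t: 37.58
tool_pos: [0.5284, -0.3988, 0.0339]
eef_rot: [0.0, 1.0, -0.0, 0.001]
contact_force: [-0.5, 1.5, 5.8]
width: 0.735
finger_force: 64.4
```

{"api": "apply_moves", "payload": {
  "deltas": [
    [[0,0,0],[0,0,-0.2],1],
    [[0,0,0],[0,0,-0.5],1],
    [[0,0,0],[0,0,-1],1],
    [[0,0,0],[0,0,-1],1],
    [[0,0,0],[0,0,-1],1],
    [[0,0,0],[0,0,-1],1],
    [[0,0,0],[0,-0.5,-0.5],1],
    [[0,0,0],[0,-0.8,0],1]
  ]
}}

```text
t: 38.58
tool_pos: [0.5282, -0.359, 0.1901]
eef_rot: [0.001, 1.0, -0.001, 0.001]
contact_force: [-0.0, 0.5, -4.1]
width: 0.738
finger_force: 66.7
```

{"api": "apply_moves", "payload": {
  "deltas": [
    [[0,0,0],[0,-1,0],1],
    [[0,0,0],[0,-1,0],1],
    [[0,0,0],[0,-1,0],1],
    [[0,0,0],[0,-1,0],1],
    [[0,0,0],[0,-1,0],1],
    [[0,0,0],[0,-1,0],1],
    [[0,0,0],[0,-1,0],1],
    [[0,0,0],[0,-1,0],1]
  ]
}}

```text
t: 39.58
tool_pos: [0.5272, -0.1174, 0.1884]
eef_rot: [-0.0, 1.0, 0.0, -0.001]
contact_force: [0.3, -0.4, -3.4]
width: 0.736
finger_force: 66.7
```

{"api": "apply_moves", "payload": {
  "deltas": [
    [[0,0,0],[-0.1,-1,0],1],
    [[0,0,0],[-0.1,-1,0],1],
    [[0,0,0],[-0.1,-1,0],1],
    [[0,0,0],[-0.1,-1,0],1],
    [[0,0,0],[-0.1,-1,0],1],
    [[0,0,0],[-0.1,-1,0],1],
    [[0,0,0],[-0.1,-1,0],1],
    [[0,0,0],[-0.1,-1,0],1]
  ]
}}

```text
t: 40.58
tool_pos: [0.5027, 0.1221, 0.1884]
eef_rot: [0.0, 1.0, 0.0, -0.001]
contact_force: [0.4, -0.8, -4.0]
width: 0.736
finger_force: 66.7
```

{"api": "apply_moves", "payload": {
  "deltas": [
    [[0,0,0],[-0.1,-1,0],1],
    [[0,0,0],[-0.1,-1,0],1],
    [[0,0,0],[0,-1,0],1],
    [[0,0,0],[0,-0.8,0],1],
    [[0,0,0],[0,0,0],1],
    [[0,0,0],[0,0,0],1]
  ]
}}

```text
t: 41.32
tool_pos: [0.4973, 0.2343, 0.1884]
eef_rot: [0.0, 1.0, 0.0, -0.0]
contact_force: [0.3, 0.0, -3.8]
width: 0.738
finger_force: 67.0
```

Run:
```python
from h import *
o=bot.observe();print(o["tool_pos"],o["eef_rot"]);c,im=snap("w12")
for r in lids(im):print(r.round(1),plane(c,r[:2],.081).round(4))
```

```text
[0.49732444 0.23430246 0.18840804] [ 3.34206358e-04  9.99999813e-01  1.65504556e-04 -4.83658799e-04]
[288.  406.5  29.8  96.5 919. ] [0.3275 0.2632 0.081 ]
[326.3 340.4   9.   60.  306.5] [0.4021 0.2271 0.081 ]
[ 304.5  321.4   37.5  122.5 2345. ] [0.4215 0.2463 0.081 ]
[ 134.2  318.3   59.4   74.7 3398.5] [0.4244 0.3937 0.081 ]
[ 362.5  197.9   36.6   39.6 1010.5] [0.5301 0.2007 0.081 ]
[ 100.1  146.7   78.7   97.4 5878.5] [0.5676 0.3932 0.081 ]
[ 607.1  125.    49.2   64.5 2413.5] [0.5828 0.0287 0.081 ]
```

{"api": "apply_moves", "payload": {
  "deltas": [
    [[0,0,0],[0,-0.6,0],1],
    [[0,0,0],[0,-1,0],1],
    [[0,0,0],[0,-1,0],1],
    [[0,0,0],[0,-1,0],1],
    [[0,0,0],[0,-1,0],1],
    [[0,0,0],[0,-0.65,0],1],
    [[0,0,0],[0,0,0],1],
    [[0,0,0],[0,0,0],1]
  ]
}}

```text
t: 42.38
tool_pos: [0.4981, 0.3916, 0.1884]
eef_rot: [0.0, 1.0, -0.0, -0.0]
contact_force: [0.3, -0.3, -3.8]
width: 0.733
finger_force: 67.3
```

Run:
```python
from h import *
o=bot.observe();print(o["tool_pos"],o["eef_rot"]);c,im=snap("w13")
for r in lids(im):print(r.round(1),plane(c,r[:2],.081).round(4))
```

```text
[0.49806231 0.39156476 0.1883898 ] [ 3.61703161e-04  9.99999878e-01 -2.41255703e-04 -2.33977771e-04]
[286.  406.3  32.   91.7 937.5] [0.3287 0.4224 0.081 ]
[ 305.2  321.9   39.3  121.  2348. ] [0.4218 0.4029 0.081 ]
[527.7 288.5  27.2  34.1 645.5] [0.4541 0.2162 0.081 ]
[ 314.6  148.3   86.9   90.  6002.5] [0.5674 0.3944 0.081 ]
```

View pics/w13.png

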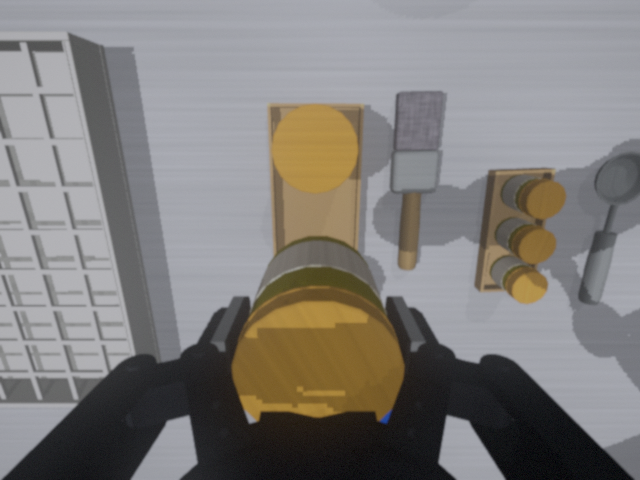

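jar_xl is over tray_xl: far lid at (315,148), jar in hand at (320,355). The brush handle at (408,230) is low and off to the side. A small correction, then lower.

{"api": "apply_moves", "payload": {
  "deltas": [
    [[0,0,0],[-0.05,-0.06,0.5],1],
    [[0,0,0],[0,0,1],1],
    [[0,0,0],[0,0,1],1],
    [[0,0,0],[0,0,0.8],1],
    [[0,0,0],[0,0,0.7],1],
    [[0,0,0],[0,0,0.5],1],
    [[0,0,0],[0,0,0.25],1],
    [[0,0,0],[0,0,0.12],1]
  ]
}}

```text
t: 43.42
tool_pos: [0.4968, 0.3938, 0.0424]
eef_rot: [-0.0, 1.0, -0.0, 0.0]
contact_force: [-1.2, -0.6, -3.6]
width: 0.737
finger_force: 67.3
```

{"api": "apply_moves", "payload": {
  "deltas": [
    [[0,0,0],[0,0,0.04],1],
    [[0,0,0],[0,0,0],1],
    [[0,0,0],[0,0,0],1]
  ]
}}

```text
t: 43.8
tool_pos: [0.4969, 0.394, 0.0419]
eef_rot: [-0.0, 1.0, -0.0, 0.0]
contact_force: [0.1, 1.1, -3.7]
width: 0.737
finger_force: 67.3
```

{"api": "apply_moves", "payload": {
  "deltas": [
    [[0,0,0],[0,0,0.06],1],
    [[0,0,0],[0,0,0.04],1],
    [[0,0,0],[0,0,0.03],1],
    [[0,0,0],[0,0,0.03],1],
    [[0,0,0],[0,0,0],1],
    [[0,0,0],[0,0,0],1]
  ]
}}

```text
t: 44.55
tool_pos: [0.4966, 0.3938, 0.0369]
eef_rot: [0.0, 1.0, -0.0, 0.0]
contact_force: [-2.2, -2.2, 2.3]
width: 0.736
finger_force: 67.2
```

{"api": "apply_moves", "payload": {
  "deltas": [
    [[0,0,0],[0,0,0],0.25],
    [[0,0,0],[0,0,0],0.19],
    [[0,0,0],[0,0,0],0.12],
    [[0,0,0],[0,0,0],0.05],
    [[0,0,0],[0,0,0],0.03],
    [[0,0,0],[0,0,-0.4],0.03],
    [[0,0,0],[0,0,-1],0],
    [[0,0,0],[0,0,-1],0]
  ]
}}

```text
t: 45.55
tool_pos: [0.4968, 0.3939, 0.1101]
eef_rot: [-0.0, 1.0, -0.0, 0.0]
contact_force: [-1.1, 0.1, 0.2]
width: 1.001
finger_force: 0.0
```

{"api": "apply_moves", "payload": {
  "deltas": [
    [[0,0,0],[0,0,-1],0],
    [[0,0,0],[0,0,-1],0],
    [[0,0,0],[0,0,-1],0],
    [[0,0,0],[0,0,-1],0],
    [[0,0,0],[0,0,-1],0],
    [[0,0,0],[0,0,-1],0],
    [[0,0,0],[0,0,0],0],
    [[0,0,0],[0,0,0],0]
  ]
}}

```text
t: 46.55
tool_pos: [0.4963, 0.3936, 0.288]
eef_rot: [0.0, 1.0, -0.0, -0.0]
contact_force: [0.3, -1.0, 0.1]
width: 0.998
finger_force: 0.0
```

Run:
```python
from h import *
o=bot.observe();print(o["tool_pos"]);c,im=snap("w14")
for r in lids(im):
    if r[0]<400:print(r.round(1),plane(c,r[:2],.081).round(4))
s=bot.read_camera("scene")[:,:,::-1]
cv2.imwrite("pics/fin.png",np.hstack([cv2.resize(im,(400,300)),cv2.resize(s[150:420,230:590],(400,300))]))
```

```text
[0.49629549 0.3935841  0.28799047]
[ 316.8  270.9   48.4   53.7 1975.5] [0.4241 0.3952 0.081 ]
[ 317.   211.6   55.9   58.1 2474.5] [0.4941 0.3949 0.081 ]
[ 317.2  141.4   61.9   65.8 3091. ] [0.5669 0.3947 0.081 ]
```

View pics/fin.png

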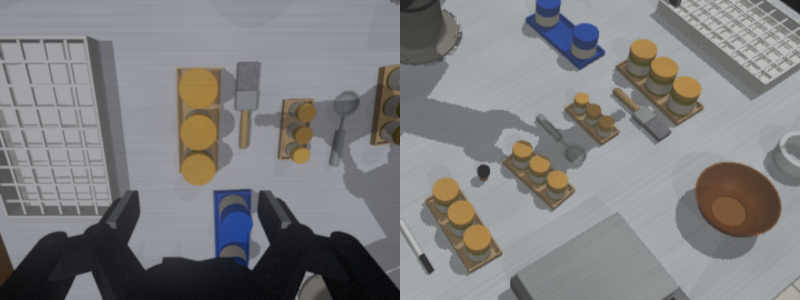

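Both views show all four brown trays with three upright jars in a row. Left crop: tray_xl lids at (199,88), (198,132) and (198,168). Right crop: trays centred at (661,75), (591,115), (538,168) and (460,216). The gripper is clear of everything.

```bash
python3 -c "
from station import bot
print(bot.job_done())"
```

```text
the job is handed in; nothing more can be done
None
```

All four jars stand upright in the middle places of their own-size trays, each measured within about 2 mm of centre; the job was handed in at about 47 s of the 115 s allowed, with no verdict shown.

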